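# Clear out and shut a serviced flow unit in its cradle

## Robot

A 6-joint arm with a two-finger parallel gripper is mounted at the origin on a cart in front of the work surface, level with it; the furniture and walls round the work are solid. World frame = base frame: x ahead of the robot, y to its left, z up, the work surface at z = 0. Lengths are in m, angles in degrees, forces in N, time in s.
With the tool pointing down it reaches from about 0.3 to 0.75 m from the base axis. Payload 8.5 kg.
Tool frame: the origin (TCP) lies between the finger pads; the fingertips stand 19 mm ahead of it and the grasp point (between the pads) is the TCP; z points along the fingers, y is the line along which they close (so a half turn about z gives the same grasp; the last joint's range is limited). The gripper opens to 85 mm and grips with 20 to 120 N. Pads are 22 mm wide; open, the fingers measure 114 mm over their backs; the gripper's body (76 mm by 85 mm) begins 54 mm behind the grasp point. The pads swing forward as they close: fully open they stand 13 mm farther back than shut.
Start: joints at [61.805, 21.807, 74.336, -0, 83.858, -12.336], TCP at [0.15, 0.529, 0.25] pointing down, gripper open.
Joint ranges: [-178.18, 178.18], [-50.72, 133.34], [12.68, 142.11], [-81.47, 261.47], [9.98, 163.14], [-165.26, 165.26]. Speed limits (degrees/s): [136.94, 136.94, 180, 180, 180, 180].

## Interface

Orientations are given as a 3x3 rotation matrix whose columns are the frame's x, y, z axes.
In Python, from rig import env, optics gives the robot as it stands.
- The arm moves only by the tool arm_command, never from a script. Its argument "commands" is one flat list of numbers, 7 for each row, row after row: the closure, from -1 (fully open) to 1 (shut), so that 0 is half open, then the shift along the tool's x, y, z as a fraction of full scale, then the turn, a rotation vector about the tool's x, y, z as a fraction of full scale. A call has 1 to 12 rows; each row is the pose to reach, as a shift and turn from the pose commanded when the call began, along the tool's axes at that moment; what a row does not reach only later rows make up. Full scale, the value 1, is 500 mm for a shift and 120 degrees for a turn. A row lasts 1/12 s, in which the tool goes at most 41.7 mm and 7.16 degrees, less where a joint would pass 70% of its speed; a pose out of reach is approached as far as the arm can. A call with a number of a shift or a turn outside -1 to 1 is refused whole. A call with a gripper value outside its range is refused whole. The fingers move at their own pace and stop on an object; "newtons" is the grip in N (left out, the last holds). Time passes only in rows, so rows that repeat a pose let the fingers close. It gives the time, the measured TCP pose, the force, the opening and the grip force at its end, in the units of the state.
- env.observe(): the state, without advancing time (a new reading comes with each control period).
- optics.get_image(name): name is "scene" or "top" or "wrist"; returns a dict with "image" (384x512x3 uint8, red, green, blue), "intrinsics" (3x3 intrinsics, pixels), "origin" and "orientation" of the camera in the world; the wrist camera has in their place "tool_from_camera" (4x4, takes a point from camera to tool coordinates, whose origin is the TCP and whose axes are the flange's). Camera axes: x right, y down, z forward; pixel columns grow to the right and rows downward; lengths in m; the calibration is good to about 2 mm. The wrist camera is an equidistant fisheye: a pixel r from the principal point sees the ray r / f radians off the axis. A picture is of the moment at which its call begins: read the wrist's pose just before it. There is no depth.
- env.close_job(): hands the job in; it is judged then, once.
The state is a dict: "time_s": time; "q": joint angles; "qvel": joint speeds; "joint_efforts": joint torques, N m; "position": TCP position; "tool_rot": TCP orientation; "ft_force": force on the tool from outside, world axes, zero at the start; "wrist_torque": the same for the moment, N m; "grip_width": finger opening in m; "gripper_force": force on a finger pad.
Only numpy, scipy, OpenCV 4.12 (cv2) and the standard library are available. Lean on these libraries where they do the work, as an engineer would, in place of code of your own. Each camera call takes 0.05 s, during which the arm holds its last target. There are 200 camera calls.

## Task

The flow unit in the cradle is ready to be shut, but a copper fitting and a hex key were left lying on the shield plate inside it: put both into the shallow aluminium tray. Then lower the unit's hinged upper shell gently until it is fully closed, and after that swing the steel hold-down bar with the red grip over it, gently, until it lies fully down across the shell. Leave the other things on the bench where they are.

Things in the scene. Friction and masses are not known exactly. Their poses are not given: they have to be found in the camera images.
- cradle: Fixed aluminium service cradle, plate 262 x 236 x 10 mm, that carries the white flow unit. Origin on the bench under the unit's middle; its x axis runs from the unit's front (robot's side) to its hinge side, y to the left, z up. A post 102 mm high for the hold-down bar stands at x -10, y 106 mm in this frame.
- shield_top (a point): Middle of the level top of the aluminium shield plate (106 mm along the cradle's x, 146 mm along y) that covers the electronics inside the open unit; 46 mm above the bench, at x -66, y 0 mm in the cradle's frame. The lower shell round it spans x -125..105, y -80..80 mm and is 33 mm high; a connector block in front of it, at x -155..-127, y 16..40 mm, is 66 mm high.
- unit_lid (a joint): Hinge of the flow unit's white upper shell (230 x 160 mm, 39 mm deep, flat top): opening angle in rad, 0 = fully closed, 1.15 = wide open. The hinge is stiff: the shell stays where it is left, and about 2 to 3 N on its front edge moves it.
- lid_hinge (a point): A point on the upper shell's hinge axis, at x 115, y 0, z 36 mm in the cradle's frame; the axis is parallel to the cradle's y. The shell opens by its front edge going up and back, away from the robot.
- lid_front (a point): Middle of the upper shell's top front edge, moving with it; closed, it is 240 mm in front of the hinge axis and 42 mm above it (x -125, y 0, z 78 mm in the cradle's frame). The outer top face runs from this edge to the hinge side; when open, that face looks up and away from the robot.
- hold_bar (a joint): Hinge of the hold-down bar (flat steel, 20 mm wide, 8 mm thick, with a red grip at its end): angle in rad, 0 = lying level across the closed shell, about 1.57 = upright, larger = leaning away to the left. The hinge is stiff: the bar stays where it is left, and about 1 to 3 N at the grip moves it.
- bar_hinge (a point): A point on the hold-down bar's hinge axis, at the top of the post at x -10, y 106, z 92 mm in the cradle's frame; the axis is parallel to the cradle's x.
- bar_grip (a point): Centre of the bar's red grip, 209 mm from the bar's hinge; the grip is 24 mm wide along the hinge axis, 44 mm long along the bar, 18 mm thick. Its own x axis is parallel to the hinge axis. With the bar down it lies at x -10, y -103, z 92 mm in the cradle's frame, beside the unit's right edge, 92 mm above the bench.
- fitting_centre (a point): Centre (half-way up) of the copper port fitting with a plated flange that stands upright on the shield plate in the open unit: 28 mm high, its lower 17 mm 17 mm across, the rest a flange 26 mm across. It weighs 25 to 50 g.
- key_leg (a point): Middle of the long leg of the black hex key that lies flat on the shield plate in the open unit: the leg is 96 mm long along its own y, 5 mm wide, 4 mm high; the short leg, 28 mm overall, points to +x at the leg's -y end. The point is 2 mm above the plate.
- tray: Loose shallow aluminium tray, 105 mm (its x) by 160 mm (its y), with 2 mm walls 22 mm high and a 2 mm floor. Origin at the centre of its underside.
- tape: Bystander: roll of amber tape lying flat, 92 mm across, 19 mm high. Origin at the centre of its underside.
- driver: Bystander: red-handled screwdriver lying on the bench, 286 mm long. Origin at its middle.
- pack: Bystander: small white pack, 100 x 60 x 35 mm. Origin at the centre of its underside.
- grease: Bystander: black and yellow grease bottle with a red cap, 44 mm across, 93 mm high. Origin at the centre of its underside.

How it is judged (in metres and radians):
On the way, in this order (a step that is already met when the one before it is completed fails the run):
1. the fitting and the hex key both lie in the tray, the upper shell still open (x of fitting_centre in the frame of tray between -0.05 and 0.05 m and y of fitting_centre in the frame of tray between -0.078 and 0.078 m and z of each of fitting_centre, key_leg in the frame of tray below 0.03 m and x of key_leg in the frame of tray between -0.05 and 0.05 m and y of key_leg in the frame of tray between -0.078 and 0.078 m and value of joint unit_lid above 0.3 rad), for 0.2 s.
2. the upper shell is fully closed, the bar not yet over it (value of joint unit_lid below 0.025 rad and value of joint hold_bar above 0.6 rad), for 0.2 s.
3. the hold-down bar lies fully down across the closed shell (value of joint hold_bar below 0.05 rad and value of joint unit_lid below 0.025 rad), for 0.2 s.
At the end, for the whole second after the job is handed in: The fitting and the hex key's long leg lie inside the tray (their centres within its walls, less than 30 mm above its underside), the tray stands flat and still on the bench, the upper shell is closed to within 0.025 rad and the hold-down bar is down to within 0.05 rad (all of step 3 and x of fitting_centre in the frame of tray between -0.05 and 0.05 m and y of fitting_centre in the frame of tray between -0.078 and 0.078 m and z of each of fitting_centre, key_leg in the frame of tray below 0.03 m and x of key_leg in the frame of tray between -0.05 and 0.05 m and y of key_leg in the frame of tray between -0.078 and 0.078 m and height (world z) of tray below 0.01 m and angle between tray's own z axis and vertical below 0.1 rad and linear speed of tray below 0.02 m/s); the robot touches nothing.
It fails at once if the upper shell is slammed (closing faster than 2.5 rad/s) (velocity of joint unit_lid below -2.5 rad/s).
It fails at once if the hold-down bar is slammed (faster than 4 rad/s) (velocity of joint hold_bar below -4 rad/s).
It fails at once if a bystander (tape, screwdriver, white pack, grease bottle) is moved by more than 40 mm (distance of any of tape, driver, pack, grease from where it was at the start of the episode above 0.04 m).
It also fails if it takes over 72 s, if anything falls off the work surface, if the arm or the gripper's body presses on something with over 40 N, if the wrist force passes 120 N, or if a joint passes its speed limit or range.

## Working session

There is one attempt and no reset: what is moved stays moved. The work goes in short steps, Python scripts to look and compute and a tool call to move; the robot and the scene stay as the last step left them, time stands still between calls to the robot, and variables do not carry over. Pictures are saved under pics/ and viewed, at most 12 in all, crops included, and the job is handed in when it is done.

Besides the shell and the picture viewer there is one more tool, called after "Call:" as a command line: name --argument value ..., lists and objects as JSON in quotes. arm_command: Moves the arm, as the interface text tells. Shift numbers are shares of 500 mm and turn numbers shares of 120 degrees, none past 1 either way. Its arguments: {"type":"object","properties":{"commands":{"type":"array","items":{"type":"number"}},"newtons":{"type":"number"}},"required":["commands"]}

```bash
ls; mkdir -p pics; cat > h.py <<'E'
import numpy as np, cv2
from rig import env, optics
def snap(n,f):
    s=env.observe(); d=optics.get_image(n); cv2.imwrite('pics/'+f,d['image'][:,:,::-1])
    d['s']=s; np.save('pics/'+f+'.npy',d,allow_pickle=True); return d
def load(f): return np.load('pics/'+f+'.npy',allow_pickle=True).item()
def ray(d,u,v):
    K=np.array(d['intrinsics'])
    a=np.array([(u-K[0,2])/K[0,0],(v-K[1,2])/K[1,1],1.])
    if 'origin' in d: return np.array(d['origin']),np.array(d['orientation'])@a
    r=np.hypot(a[0],a[1]); c=np.array([*(a[:2]/max(r,1e-9)*np.sin(r)),np.cos(r)])
    T=np.array(d['tool_from_camera']); R=np.array(d['s']['tool_rot']).reshape(3,3)
    return R@T[:3,3]+np.array(d['s']['position']), R@T[:3,:3]@c
def at(d,u,v,z):
    o,r=ray(d,u,v); return o+r*(z-o[2])/r[2]
def proj(d,p):
    K=np.array(d['intrinsics']); c=np.array(d['orientation']).T@(np.array(p)-d['origin'])
    return K[0,0]*c[0]/c[2]+K[0,2],K[1,1]*c[1]/c[2]+K[1,2]
E
python3 - <<'E'
from h import *
np.set_printoptions(precision=4,suppress=True)
a=snap('top','top0.png');b=snap('scene','sc0.png')
for d in(a,b):print(d['intrinsics'],d['origin'],d['orientation'])
im=np.vstack([a['image'],b['image']])
for n,d in(('t',a),('s',b)): cv2.imwrite(f'pics/{n}big.png',cv2.resize(d['image'][:,:,::-1],(800,600),interpolation=cv2.INTER_CUBIC))
s=env.observe();print(s)
E
```

```text
pics
[[360.6288   0.     250.7616]
 [  0.     360.6288 190.0685]
 [  0.       0.       1.    ]] [ 0.3937 -0.0192  1.1826] [[-0.1304 -0.9707  0.2018]
 [-0.9915  0.1277 -0.0266]
 [ 0.     -0.2035 -0.9791]]
[[457.106    0.     259.2796]
 [  0.     457.106  185.6965]
 [  0.       0.       1.    ]] [0.1156 0.7622 1.0549] [[-0.8417 -0.3806  0.3831]
 [-0.54    0.6018 -0.5885]
 [-0.0066 -0.7022 -0.712 ]]
{'time_s': 0.1, 'q': array([ 61.8042,  21.8369,  74.3797,   0.0023,  83.8577, -12.336 ]), 'qvel': array([-0.0344, -0.0967, -0.1481,  0.0154,  0.0465,  0.0241]), 'joint_efforts': array([  0.0037, -44.9218, -23.1658,  -0.0001,   0.0036,  -0.    ]), 'position': array([0.1502, 0.5289, 0.2498]), 'tool_rot': array([[-0.9619,  0.2733, -0.0006],
       [ 0.2733,  0.9619, -0.0011],
       [ 0.0003, -0.0013, -1.    ]]), 'ft_force': array([ 0.1668,  0.2412, -0.5414]), 'wrist_torque': array([0.0408, 0.0537, 0.0773]), 'gripper_force': 0.0, 'grip_width': 0.085480535207433}
```

View pics/tbig.png

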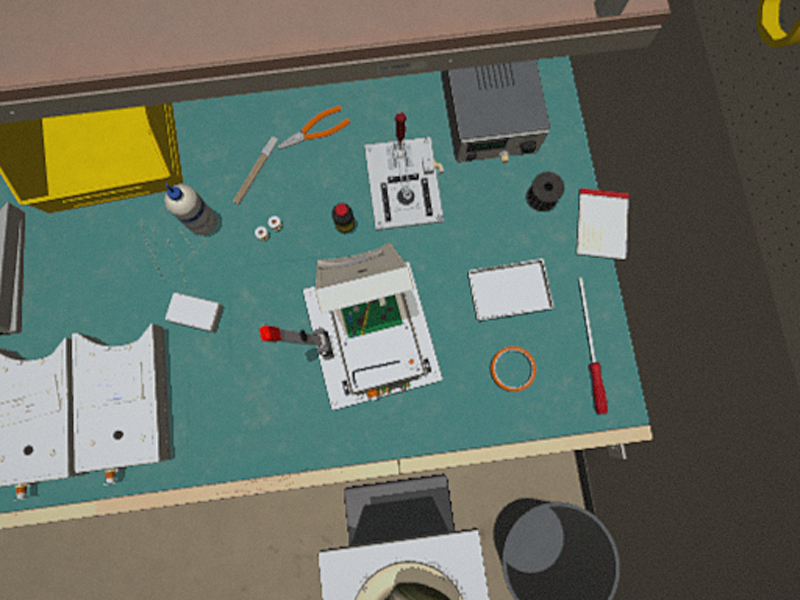

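View pics/sbig.png

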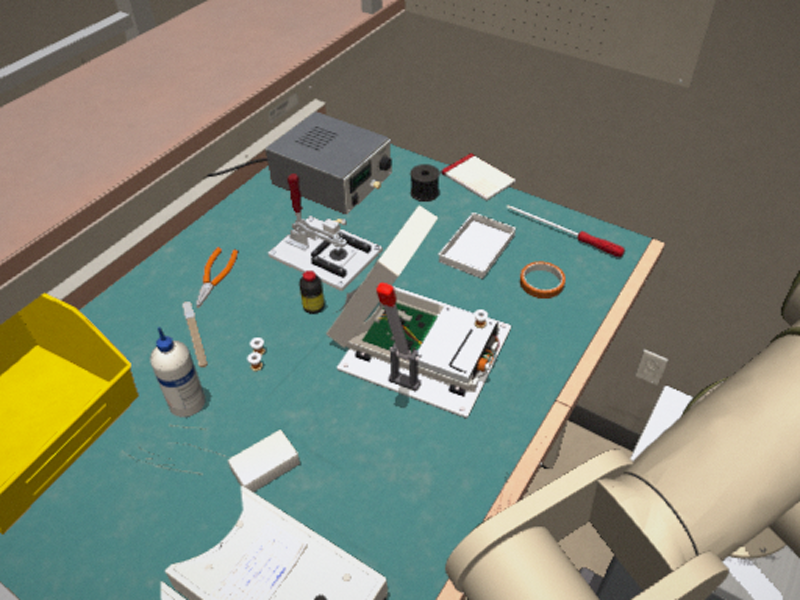

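The top view shows the cradle plate corners at roughly (304,289), (410,262), (441,380) and (333,408) in 800 px scale, and the tray at (469,270)–(552,308). The fitting is near (411,363) and the key near (377,375). I'll enlarge crops of both views.

```bash
python3 - <<'E'
from h import *
a=load('top0.png')['image'];b=load('sc0.png')['image']
A=cv2.resize(a[150:270,160:360],(800,480),interpolation=cv2.INTER_CUBIC)
B=cv2.resize(b[125:270,200:400],(800,580),interpolation=cv2.INTER_CUBIC)
cv2.imwrite('pics/ca.png',A[:,:,::-1]);cv2.imwrite('pics/cb.png',B[:,:,::-1])
E
```

```text
(no output)
```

View pics/ca.png

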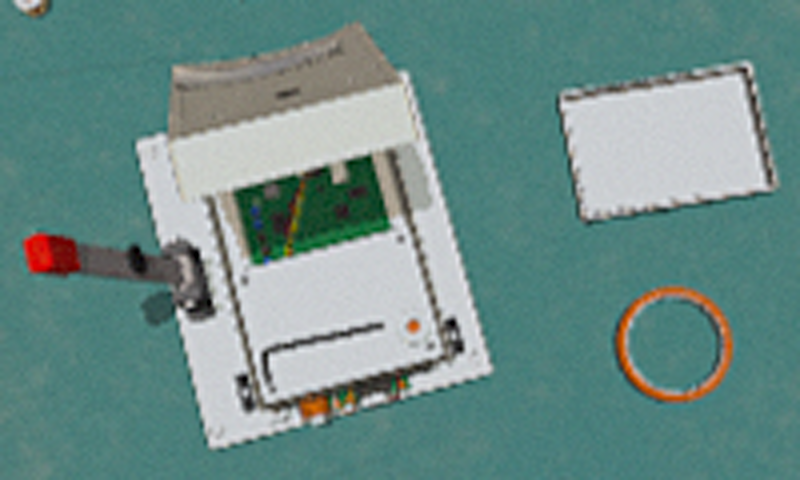

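View pics/cb.png

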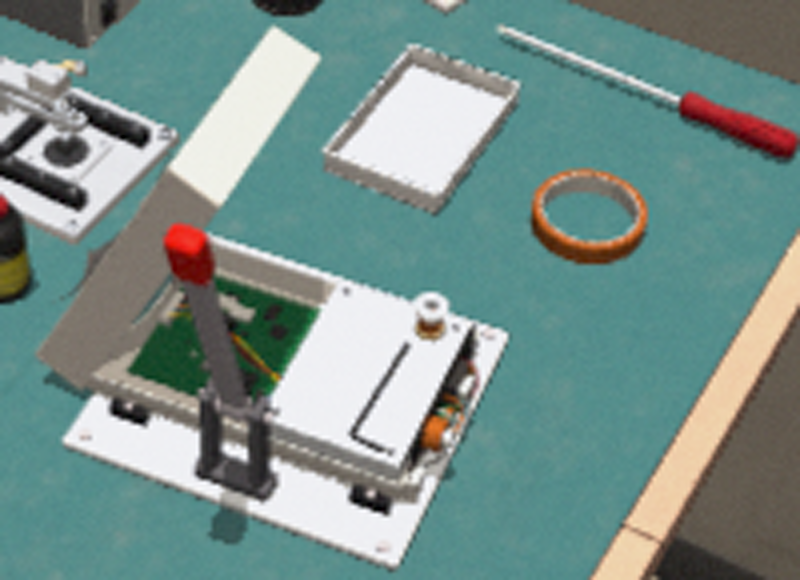

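```bash
cat >> h.py <<'E'
def A(d,X,Y,z): return at(d,160+X/4,150+Y/4,z)
def B(d,X,Y,z): return at(d,200+X/4,125+Y/4,z)
E
python3 - <<'E'
from h import *
np.set_printoptions(precision=4,suppress=True)
a=load('top0.png');b=load('sc0.png')
pa=np.array([A(a,*p,.01) for p in [(137,142),(211,448),(492,372),(408,72)]])
print(pa, [np.linalg.norm(pa[i]-pa[(i+1)%4]) for i in range(4)])
pb=np.array([B(b,*p,.01) for p in [(63,440),(398,568),(508,333)]]);print(pb)
c=pa.mean(0)[:2]; ex=(pa[0]+pa[3]-pa[1]-pa[2])[:2]; yaw=np.degrees(np.arctan2(ex[1],ex[0]));ey=(pa[0]+pa[1]-pa[3]-pa[2])[:2]
print(c,yaw,np.degrees(np.arctan2(-ey[0],ey[1])))
print('key A',[A(a,*p,.05) for p in [(383,326),(267,350),(267,383)]])
print('key B',[B(b,*p,.05) for p in [(407,345),(352,435),(390,452)]])
print('fit A',A(a,413,326,.074),'B top',B(b,432,299,.074),'B base',B(b,430,337,.046))
print('trayA',np.array([A(a,*p,.022) for p in [(560,95),(750,65),(776,187),(584,220)]]))
print('trayB',np.array([B(b,*p,.022) for p in [(325,153),(415,46),(520,85),(438,195)]]))
print('grip',A(a,50,255,.27),B(b,188,255,.27), 'tape',A(a,675,345,.019))
E
```

```text
[[ 0.6754  0.1336  0.01  ]
 [ 0.419   0.0998  0.01  ]
 [ 0.4491 -0.1312  0.01  ]
 [ 0.7057 -0.0983  0.01  ]] [np.float64(0.2586395993886072), np.float64(0.23298212402634882), np.float64(0.2586420219366128), np.float64(0.23388308183937515)]
[[ 0.6761  0.1354  0.01  ]
 [ 0.4167  0.1022  0.01  ]
 [ 0.4505 -0.1306  0.01  ]]
[0.5623 0.0009] 7.4098120557041325 7.4417043288721
key A [array([ 0.4937, -0.0481,  0.05  ]), array([0.487 , 0.0442, 0.05  ]), array([0.4617, 0.0472, 0.05  ])]
key B [array([ 0.4947, -0.0464,  0.05  ]), array([0.4865, 0.0476, 0.05  ]), array([0.4568, 0.0464, 0.05  ])]
fit A [ 0.4886 -0.0703  0.074 ] B top [ 0.4919 -0.0761  0.074 ] B base [ 0.4857 -0.0656  0.046 ]
trayA [[ 0.6665 -0.2198  0.022 ]
 [ 0.6713 -0.3809  0.022 ]
 [ 0.5667 -0.3829  0.022 ]
 [ 0.5602 -0.2226  0.022 ]]
trayB [[ 0.6662 -0.2191  0.022 ]
 [ 0.6704 -0.3821  0.022 ]
 [ 0.568  -0.3839  0.022 ]
 [ 0.5627 -0.2248  0.022 ]]
grip [0.5467 0.162  0.27  ] [0.5573 0.1379 0.27  ] tape [ 0.4508 -0.2792  0.019 ]
```

```bash
cat >> h.py <<'E'
from scipy.spatial.transform import Rotation as Ro
def down(yaw):  # tool down, closing axis y at world yaw
    c,s=np.cos(np.radians(yaw)),np.sin(np.radians(yaw)); y=np.array([c,s,0]); z=np.array([0,0,-1.]); return np.c_[np.cross(y,z),y,z]
def go(p,Rt,p0=None,R0=None):
    s=env.observe(); p0=s['position'] if p0 is None else np.array(p0); R0=s['tool_rot'] if R0 is None else R0
    d=R0.T@(np.array(p)-p0); w=Ro.from_matrix(R0.T@Rt).as_rotvec(degrees=True)
    print(np.round(d/.5,4),np.round(w/120,4),'rows',np.linalg.norm(d)/.0417,np.linalg.norm(w)/7.16)
E
python3 -c "
from h import *
go([.47,-.03,.22],down(7.4))"
```

```text
[-0.9208 -0.9003  0.0604] [-6.000e-04  2.000e-04  5.562e-01] rows 15.457520790145285 9.321218050504534
```

Call:
arm_command --commands '[-0.3, -0.92, -0.9, 0.06, 0, 0, 0.556, -0.3, -0.92, -0.9, 0.06, 0, 0, 0.556, -0.3, -0.92, -0.9, 0.06, 0, 0, 0.556, -0.3, -0.92, -0.9, 0.06, 0, 0, 0.556, -0.3, -0.92, -0.9, 0.06, 0, 0, 0.556, -0.3, -0.92, -0.9, 0.06, 0, 0, 0.556, -0.3, -0.92, -0.9, 0.06, 0, 0, 0.556, -0.3, -0.92, -0.9, 0.06, 0, 0, 0.556, -0.3, -0.92, -0.9, 0.06, 0, 0, 0.556, -0.3, -0.92, -0.9, 0.06, 0, 0, 0.556, -0.3, -0.92, -0.9, 0.06, 0, 0, 0.556, -0.3, -0.92, -0.9, 0.06, 0, 0, 0.556]' --newtons 40

```text
time_s: 1.1
position: [0.3987, 0.0934, 0.227]
tool_rot: [[-0.129, 0.992, -0.0], [0.992, 0.129, 0.0], [0.0, 0.0, -1.0]]
ft_force: [0.9, 0.2, -0.3]
grip_width: 0.0555
gripper_force: 0.0
```

```bash
python3 -c "
from h import *
go([.47,-.03,.22],down(7.4))"
```

```text
[-0.2632  0.1097  0.0139] [ 0.     -0.     -0.0001] rows 3.4229096245461403 0.0016231688312063784
```

Call:
arm_command --commands '[-0.3, -0.26, 0.11, 0.014, 0, 0, 0, -0.3, -0.26, 0.11, 0.014, 0, 0, 0, -0.3, -0.26, 0.11, 0.014, 0, 0, 0, -0.3, -0.26, 0.11, 0.014, 0, 0, 0, -0.3, -0.26, 0.11, 0.014, 0, 0, 0, -0.3, -0.26, 0.11, 0.014, 0, 0, 0]'

```text
time_s: 1.6
position: [0.4693, -0.0263, 0.2195]
tool_rot: [[-0.128, 0.992, -0.001], [0.992, 0.128, 0.001], [0.001, -0.001, -1.0]]
ft_force: [0.1, -0.1, 0.1]
grip_width: 0.0555
gripper_force: 0.0
```

```bash
python3 -c "
from h import *
d=snap('wrist','w1.png');print(d['s']['position'],d['s']['qvel'],d['intrinsics'],d['tool_from_camera'])
cv2.imwrite('pics/w1b.png',cv2.resize(d['image'][:,:,::-1],(800,600),interpolation=cv2.INTER_CUBIC))"
```

```text
[ 0.46929942 -0.02628602  0.21954246] [ 2.20679569 -1.52345432  1.1850615   0.0244404   0.15339276  0.17398753] [[297.31863964   0.         255.17110512]
 [  0.         297.31863964 187.24809111]
 [  0.           0.           1.        ]] [[-9.05516381e-04 -9.58357593e-01 -2.85569439e-01  7.31251391e-02]
 [ 9.99999560e-01 -7.97815218e-04 -4.93483167e-04  1.76724895e-04]
 [ 2.45101696e-04 -2.85569760e-01  9.58357894e-01 -1.22476281e-01]
 [ 0.00000000e+00  0.00000000e+00  0.00000000e+00  1.00000000e+00]]
```

View pics/w1b.png

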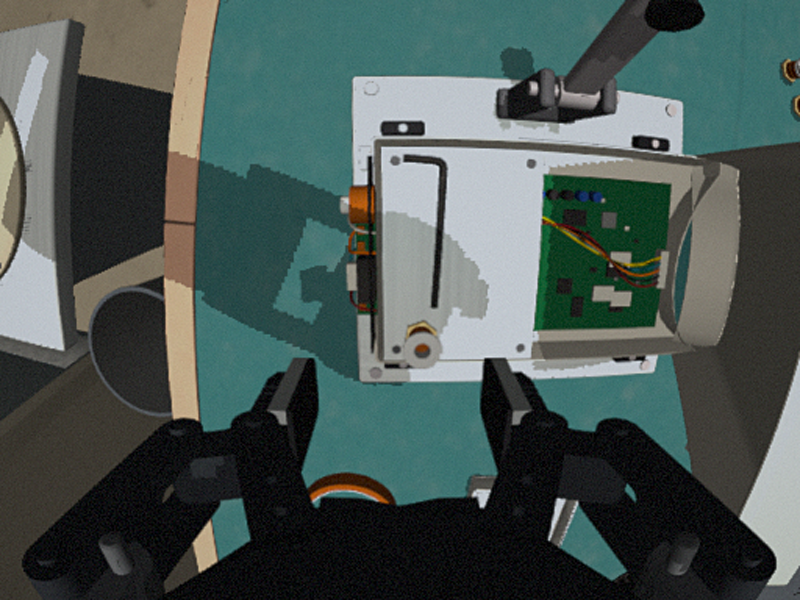

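The wrist view shows the fitting's flange top at (423,350). The key's leg runs from (435,306) to (441,162), with its short end at (405,159).

```bash
python3 -c "
from h import *
np.set_printoptions(precision=4,suppress=True)
d=load('w1.png')
for u,v,z in[(423,350,.074),(435,306,.05),(441,160,.05),(405,159,.05)]: print(at(d,u*.64,v*.64,z))
s=env.observe();print(s['position'],s['qvel'])
go([.489,-.071,.10],down(7.4));go([.489,-.071,.069],down(7.4))"
```

```text
[ 0.4899 -0.0683  0.074 ]
[ 0.4959 -0.0461  0.05  ]
[0.486  0.0487 0.05  ]
[0.4638 0.0463 0.05  ]
[ 0.469  -0.0255  0.2198] [ 1.3538 -0.9575  0.4186 -0.0064 -0.0651 -0.0668]
[-0.0957  0.0282  0.2395] [-0.0005 -0.0004  0.0003] rows 3.1108118915811764 0.011423168171177089
[-0.0958  0.0283  0.3015] [-0.0005 -0.0004  0.0003] rows 3.8080319666055256 0.011423168171177089
```

Call:
arm_command --commands '[-0.3, -0.094, 0.028, 0.2, 0, 0, 0, -0.3, -0.094, 0.028, 0.2, 0, 0, 0, -0.3, -0.094, 0.028, 0.2, 0, 0, 0, -0.3, -0.094, 0.028, 0.2, 0, 0, 0, -0.3, -0.094, 0.028, 0.2, 0, 0, 0, -0.3, -0.094, 0.028, 0.2, 0, 0, 0]'

```text
time_s: 2.15
position: [0.4897, -0.0699, 0.1216]
tool_rot: [[-0.131, 0.991, 0.002], [0.991, 0.131, -0.0], [-0.001, 0.002, -1.0]]
ft_force: [-0.2, -0.7, 0.3]
grip_width: 0.0553
gripper_force: 0.0
```

```bash
python3 -c "
from h import *
go([.4895,-.070,.069],down(7.4))"
```

```text
[-1.000e-04 -6.000e-04  1.052e-01] [0.0007 0.0003 0.0008] rows 1.2616620435598547 0.019410110253181366
```

Call:
arm_command --commands '[-0.3, 0, 0, 0.06, 0, 0, 0, -0.3, 0, 0, 0.103, 0, 0, 0, -0.3, 0, 0, 0.103, 0, 0, 0, 0.8, 0, 0, 0.103, 0, 0, 0, 0.8, 0, 0, 0.103, 0, 0, 0, 0.8, 0, 0, 0.103, 0, 0, 0, 0.8, 0, 0, 0.103, 0, 0, 0, 0.8, 0, 0, 0.103, 0, 0, 0, 0.8, 0, 0, 0.103, 0, 0, 0]'

```text
time_s: 2.9
position: [0.4905, -0.0712, 0.0706]
tool_rot: [[-0.129, 0.992, 0.004], [0.992, 0.129, -0.001], [-0.002, 0.003, -1.0]]
ft_force: [0.1, 0.5, 7.0]
grip_width: 0.0239
gripper_force: 38.8
```

```bash
python3 -c "
from h import *
go([.49,-.07,.14],down(7.4));go([.60,-.355,.14],down(2));go([.60,-.355,.028],down(2))"
```

```text
[ 0.0023 -0.0002 -0.1388] [0.0016 0.0008 0.0002] rows 1.6639734859720687 0.030741113530798482
[-0.5914  0.1443 -0.1373] [0.0017 0.0007 0.0452] rows 7.4825080012118095 0.7582885566057428
[-0.591   0.1436  0.0867] [0.0017 0.0007 0.0452] rows 7.36646976621326 0.7582885566057428
```

Call:
arm_command --commands '[0.8, 0, 0, -0.1, 0, 0, 0, 0.8, 0, 0, -0.14, 0, 0, 0, 0.8, -0.59, 0.144, -0.14, 0, 0, 0.045, 0.8, -0.59, 0.144, -0.14, 0, 0, 0.045, 0.8, -0.59, 0.144, -0.14, 0, 0, 0.045, 0.8, -0.59, 0.144, -0.14, 0, 0, 0.045, 0.8, -0.59, 0.144, -0.14, 0, 0, 0.045, 0.8, -0.59, 0.144, -0.14, 0, 0, 0.045, 0.8, -0.59, 0.144, -0.14, 0, 0, 0.045, 0.8, -0.59, 0.144, -0.14, 0, 0, 0.045, 0.8, -0.59, 0.144, -0.14, 0, 0, 0.045, 0.8, -0.59, 0.144, -0.14, 0, 0, 0.045]'

```text
time_s: 3.9
position: [0.5989, -0.3543, 0.1391]
tool_rot: [[-0.035, 0.999, 0.0], [0.999, 0.035, -0.0], [-0.0, 0.0, -1.0]]
ft_force: [0.2, 0.4, -0.1]
grip_width: 0.0241
gripper_force: 39.5
```

```bash
python3 -c "
from h import *
d=snap('wrist','w2.png');cv2.imwrite('pics/w2b.png',cv2.resize(d['image'][:,:,::-1],(640,480)))
go([.60,-.355,.032],down(2))"
```

```text
[-0.0033  0.002   0.2146] [ 0.0001 -0.0001  0.0004] rows 2.5729917280147094 0.006169220039248529
```

View pics/w2b.png

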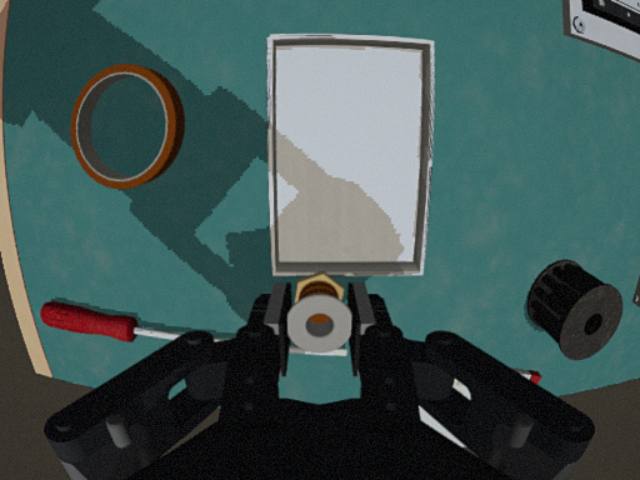

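The fitting is held upright, with the tray just ahead. I'll lower it a bit more toward the tray's middle in x.

Call:
arm_command --commands '[0.8, 0.007, 0.024, 0.08, 0, 0, 0, 0.8, 0.007, 0.024, 0.16, 0, 0, 0, 0.8, 0.007, 0.024, 0.2, 0, 0, 0, 0.8, 0.007, 0.024, 0.22, 0, 0, 0, 0.8, 0.007, 0.024, 0.22, 0, 0, 0, 0.8, 0.007, 0.024, 0.22, 0, 0, 0, 0.2, 0.007, 0.024, 0.22, 0, 0, 0, 0.2, 0.007, 0.024, 0.22, 0, 0, 0, 0.2, 0.007, 0.024, 0.22, 0, 0, 0, 0.2, 0.007, 0.024, 0.1, 0, 0, 0, 0.2, 0.007, 0.024, 0, 0, 0, 0, 0.2, 0.007, 0.024, 0, 0, 0, 0]'

```text
time_s: 4.95
position: [0.6116, -0.3508, 0.1431]
tool_rot: [[-0.035, 0.999, 0.004], [0.999, 0.035, -0.003], [-0.003, 0.004, -1.0]]
ft_force: [-0.4, -0.8, 0.2]
grip_width: 0.0341
gripper_force: 0.0
```

```bash
python3 -c "
from h import *
go([.491,.001,.14],down(6));go([.491,.001,.067],down(6))"
```

```text
[ 0.7117 -0.2162  0.0032] [ 0.0017  0.0016 -0.0331] rows 8.918993004568604 0.5566110409935197
[ 0.7122 -0.2167  0.1492] [ 0.0017  0.0016 -0.0331] rows 9.103517166312654 0.5566110409935197
```

Call:
arm_command --commands '[0.2, 0.71, -0.216, 0, 0, 0, -0.033, 0.2, 0.71, -0.216, 0, 0, 0, -0.033, 0.2, 0.71, -0.216, 0, 0, 0, -0.033, 0.2, 0.71, -0.216, 0, 0, 0, -0.033, 0.2, 0.71, -0.216, 0, 0, 0, -0.033, 0.2, 0.71, -0.216, 0, 0, 0, -0.033, 0.2, 0.71, -0.216, 0, 0, 0, -0.033, 0.2, 0.71, -0.216, 0, 0, 0, -0.033, 0.2, 0.71, -0.216, 0.04, 0, 0, -0.033, 0.2, 0.71, -0.216, 0.06, 0, 0, -0.033, 0.2, 0.71, -0.216, 0.06, 0, 0, -0.033, 0.2, 0.71, -0.216, 0.06, 0, 0, -0.033]'

```text
time_s: 5.95
position: [0.4908, 0.0004, 0.109]
tool_rot: [[-0.105, 0.995, 0.001], [0.995, 0.105, -0.0], [-0.0, 0.0, -1.0]]
ft_force: [0.9, -0.3, 0.2]
grip_width: 0.0341
gripper_force: 0.0
```

```bash
python3 -c "
from h import *
go([.491,.001,.067],down(6))"
```

```text
[0.0011 0.0004 0.084 ] [0.0002 0.0001 0.0001] rows 1.007018113204118 0.004809777819170322
```

Call:
arm_command --commands '[0.2, 0.001, 0, 0.04, 0, 0, 0, 0.2, 0.001, 0, 0.075, 0, 0, 0, 0.2, 0.001, 0, 0.084, 0, 0, 0, 0.2, 0.001, 0, 0.084, 0, 0, 0, 0.2, 0.001, 0, 0.084, 0, 0, 0, 1, 0.001, 0, 0.084, 0, 0, 0, 1, 0.001, 0, 0.084, 0, 0, 0, 1, 0.001, 0, 0.084, 0, 0, 0, 1, 0.001, 0, 0.084, 0, 0, 0, 1, 0.001, 0, 0.084, 0, 0, 0]'

```text
time_s: 6.78
position: [0.4909, 0.0009, 0.0673]
tool_rot: [[-0.104, 0.995, 0.002], [0.995, 0.104, -0.001], [-0.001, 0.002, -1.0]]
ft_force: [0.2, -1.9, 6.4]
grip_width: 0.0021
gripper_force: 35.9
```

Call:
arm_command --commands '[1, 0, 0, -0.06, 0, 0, 0, 1, 0, 0, -0.12, 0, 0, 0, 1, 0, 0, -0.15, 0, 0, 0, 1, 0, 0, -0.15, 0, 0, 0]'

```text
time_s: 7.12
position: [0.4917, 0.0009, 0.1446]
tool_rot: [[-0.104, 0.995, 0.006], [0.995, 0.104, -0.001], [-0.002, 0.006, -1.0]]
ft_force: [0.2, 0.6, 0.3]
grip_width: 0.0015
gripper_force: 33.9
```

```bash
python3 -c "
from h import *
d=snap('wrist','w3.png');cv2.imwrite('pics/w3b.png',cv2.resize(d['image'][:,:,::-1],(640,480)))
go([.615,-.278,.14],down(2));go([.615,-.278,.025],down(2))"
```

```text
[-0.5809  0.1886  0.0066] [0.0015 0.0004 0.0333] rows 7.323724063927858 0.5579751181625067
[-0.5807  0.1879  0.2366] [0.0015 0.0004 0.0333] rows 7.848654378326126 0.5579751181625067
```

View pics/w3b.png

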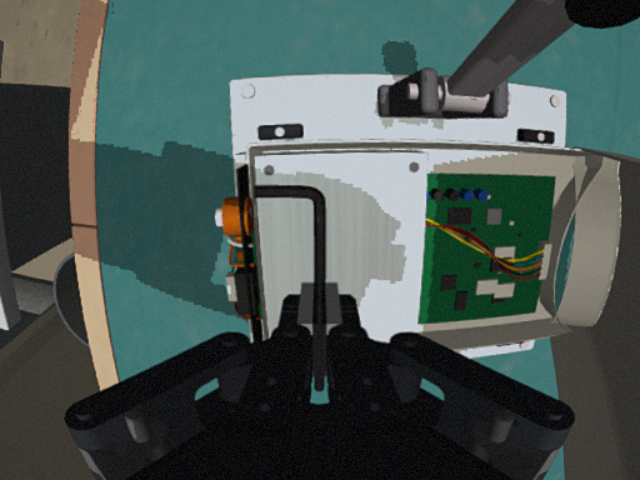

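The key is held level at mid-leg. On to the tray.

Call:
arm_command --commands '[1, -0.58, 0.188, 0.01, 0, 0, 0.033, 1, -0.58, 0.188, 0.01, 0, 0, 0.033, 1, -0.58, 0.188, 0.01, 0, 0, 0.033, 1, -0.58, 0.188, 0.01, 0, 0, 0.033, 1, -0.58, 0.188, 0.01, 0, 0, 0.033, 1, -0.58, 0.188, 0.01, 0, 0, 0.033, 1, -0.58, 0.188, 0.01, 0, 0, 0.033, 1, -0.58, 0.188, 0.01, 0, 0, 0.033, 1, -0.58, 0.188, 0.01, 0, 0, 0.033, 1, -0.58, 0.188, 0.01, 0, 0, 0.033, 1, -0.58, 0.188, 0.01, 0, 0, 0.033]'

```text
time_s: 8.08
position: [0.6136, -0.2762, 0.1354]
tool_rot: [[-0.036, 0.999, -0.002], [0.999, 0.036, 0.002], [0.002, -0.002, -1.0]]
ft_force: [0.3, -0.4, 0.3]
grip_width: 0.0016
gripper_force: 34.0
```

```bash
python3 -c "
from h import *
go([.615,-.278,.026],down(2))"
```

```text
[-0.004   0.0031  0.2188] [-0.0009 -0.0008  0.0005] rows 2.6246588422042962 0.022177324279475254
```

Call:
arm_command --commands '[1, -0.003, 0, 0.08, 0, 0, 0, 1, -0.003, 0, 0.16, 0, 0, 0, 1, -0.003, 0, 0.2, 0, 0, 0, 1, -0.003, 0, 0.218, 0, 0, 0, 1, -0.003, 0, 0.218, 0, 0, 0, 1, -0.003, 0, 0.218, 0, 0, 0, 0.5, -0.003, 0, 0.218, 0, 0, 0, 0.5, -0.003, 0, 0.218, 0, 0, 0, 0.5, -0.003, 0, 0.218, 0, 0, 0, 0.5, -0.003, 0, 0.1, 0, 0, 0, 0.5, -0.003, 0, 0, 0, 0, 0, 1, -0.003, 0, -0.15, 0, 0, 0]'

```text
time_s: 9.08
position: [0.6139, -0.279, 0.1546]
tool_rot: [[-0.035, 0.999, -0.0], [0.999, 0.035, 0.0], [0.0, -0.0, -1.0]]
ft_force: [0.1, -1.4, 0.4]
grip_width: 0.0103
gripper_force: 0.0
```

```bash
python3 -c "
from h import *
d=snap('top','t2.png');b=snap('scene','s2.png')
A=cv2.resize(d['image'][130:270,160:360],(800,560),interpolation=cv2.INTER_CUBIC)
B=cv2.resize(b['image'][80:280,180:430],(800,600),interpolation=cv2.INTER_CUBIC)
cv2.imwrite('pics/c2.png',np.hstack([cv2.resize(A,(400,280)),cv2.resize(B,(400,280))])[:,:,::-1]);cv2.imwrite('pics/c2b.png',B[:,:,::-1])"
```

```text
(no output)
```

View pics/c2b.png

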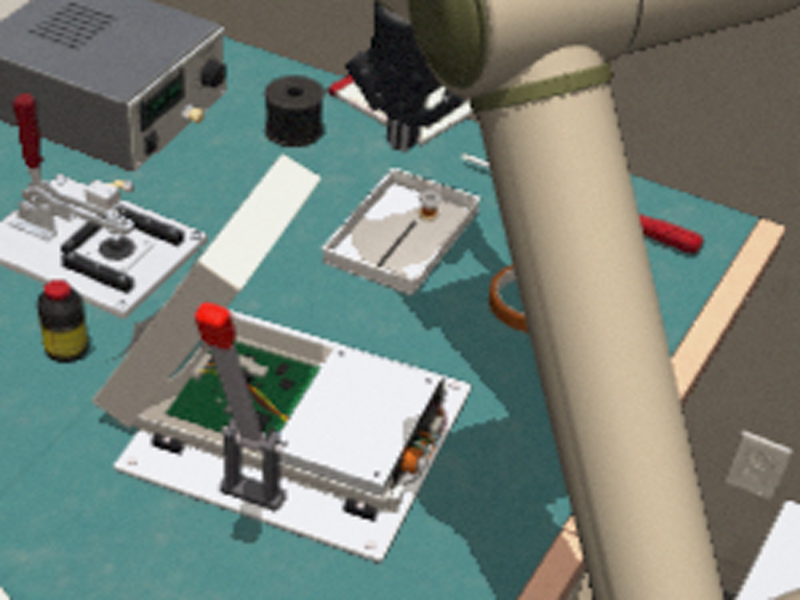

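Both items are in the tray, and the arm is clear of it. Next I check the lid's opening angle and the bar's angle against the model.

```bash
cat >> h.py <<'E'
C0=np.array([.562,.001]);CY=np.radians(7.42)
def cr(x,y,z): # cradle mm -> world m
    return np.array([C0[0]+(x*np.cos(CY)-y*np.sin(CY))/1e3,C0[1]+(x*np.sin(CY)+y*np.cos(CY))/1e3,z/1e3])
def lid(t,x,y,z): # closed-lid local offset from hinge (x,z) -> world
    c,s=np.cos(t),np.sin(t); return cr(115+x*c+z*s,y,36-x*s+z*c)
def bar(t,r,off=0): # on bar at r
    return cr(-10,106-r*np.cos(t)+off*np.sin(t),92+r*np.sin(t)+off*np.cos(t))
E
python3 -c "
from h import *
b=load('s2.png');a=load('top0.png')
for t in(1.0,1.1,1.15,1.2):
  print(t,[np.round(proj(b,lid(t,-240,y,42))) for y in(80,-80)],[np.round(proj(a,lid(t,-240,y,42))) for y in(80,-80)])
print('seen scene',[180+203/3.2,80+265/3],[180+285/3.2,80+155/3],'top',160+168/4,150+138/4,160+410/4,150+80/4)
for t in(1.6,1.7,1.8,1.9,2.0): print(t,np.round(proj(b,bar(t,209))),np.round(proj(a,bar(t,209))))
print('seen',180+216/3.2,80+325/3,160+50/4,150+255/4)
go([.614,-.2,.26],down(7.4));go([.695,-.2,.26],down(7.4));print(cr(115,-30,258))
for t in np.arange(1.15,-.01,-.1): print(round(t,2),lid(t,-200,-30,42))
"
```

```text
1.0 [array([254., 176.]), array([280., 139.])] [array([203., 201.]), array([262., 185.])]
1.1 [array([246., 171.]), array([272., 134.])] [array([200., 192.]), array([260., 176.])]
1.15 [array([242., 168.]), array([268., 132.])] [array([199., 187.]), array([259., 172.])]
1.2 [array([238., 166.]), array([264., 130.])] [array([198., 183.]), array([258., 167.])]
seen scene [243.4375, 168.33333333333331] [269.0625, 131.66666666666666] top 202.0 184.5 262.5 170.0
1.6 [260. 176.] [191. 213.]
1.7 [256. 182.] [183. 215.]
1.8 [252. 189.] [175. 218.]
1.9 [249. 196.] [167. 220.]
2.0 [245. 204.] [161. 222.]
seen 247.5 188.33333333333331 172.5 213.75
[ 0.1593  0.0031 -0.1987] [ 0.0056  0.0045 -0.0448] rows 3.054254982906177 0.7597357919211079
[ 0.1536  0.165  -0.1967] [ 0.0056  0.0045 -0.0448] rows 3.5873131102555114 0.7597357919211079
[ 0.67991126 -0.01389748  0.258     ]
1.15 [ 0.63691296 -0.01949725  0.23570926]
1.05 [ 0.61735707 -0.02204406  0.23038263]
0.95 [ 0.5984262  -0.02450947  0.22311379]
0.85 [ 0.5803095  -0.02686885  0.21397537]
0.75 [ 0.56318799 -0.02909862  0.20305868]
0.65 [ 0.54723274 -0.03117651  0.1904728 ]
0.55 [ 0.53260317 -0.03308175  0.17634348]
0.45 [ 0.51944546 -0.03479531  0.16081189]
0.35 [ 0.50789106 -0.03630007  0.14403322]
0.25 [ 0.49805544 -0.03758098  0.12617511]
0.15 [ 0.49003685 -0.03862526  0.10741601]
0.05 [ 0.48391543 -0.03942247  0.08794334]
```

Call:
arm_command --commands '[1, 0, 0, -0.08, 0, 0, 0, 1, 0, 0, -0.16, 0, 0, 0, 1, 0.08, 0.08, -0.2, 0, 0, -0.045, 1, 0.154, 0.165, -0.2, 0, 0, -0.045, 1, 0.154, 0.165, -0.2, 0, 0, -0.045, 1, 0.154, 0.165, -0.2, 0, 0, -0.045, 1, 0.154, 0.165, -0.2, 0, 0, -0.045]'

```text
time_s: 9.77
position: [0.6947, -0.1977, 0.2521]
tool_rot: [[-0.132, 0.991, -0.0], [0.991, 0.132, -0.0], [-0.0, -0.0, -1.0]]
ft_force: [-0.4, 0.6, 0.1]
grip_width: 0.0002
gripper_force: 0.0
```

```bash
python3 -c "
from h import *
go([.685,-.014,.256],down(7.4))"
```

```text
[ 0.3667  0.0291 -0.0078] [-0.      0.0001  0.0014] rows 4.412151254358213 0.023417590881093207
```

Call:
arm_command --commands '[1, 0.366, 0.029, -0.008, 0, 0, 0, 1, 0.366, 0.029, -0.008, 0, 0, 0, 1, 0.366, 0.029, -0.008, 0, 0, 0, 1, 0.366, 0.029, -0.008, 0, 0, 0, 1, 0.366, 0.029, -0.008, 0, 0, 0, 1, 0.366, 0.029, -0.008, 0, 0, 0, 1, 0.366, 0.029, -0.008, 0, 0, 0]'

```text
time_s: 10.35
position: [0.6843, -0.0163, 0.2568]
tool_rot: [[-0.129, 0.992, 0.0], [0.992, 0.129, -0.001], [-0.001, 0.0, -1.0]]
ft_force: [0.9, -0.2, -0.5]
grip_width: 0.0004
gripper_force: 0.0
```

```bash
python3 -c "
from h import *
e=np.array([14*np.cos(CY)/1e3,14*np.sin(CY)/1e3,.019])
for t in (1.2,1.1,1.0,.9,.8,.7,.6,.5,.4,.3,.2): go(lid(t,-200,-30,42)+e,down(7.4))"
```

```text
[ 0.0059 -0.0468  0.0003] [0.     0.0003 0.0003] rows 0.5659925031570091 0.007251922023354408
[ 0.0059 -0.0868  0.009 ] [0.     0.0003 0.0003] rows 1.0481995612291173 0.007251922023354408
[ 0.0059 -0.1256  0.0216] [0.     0.0003 0.0003] rows 1.529917717800779 0.007251922023354408
[ 0.006 -0.163  0.038] [0.     0.0003 0.0003] rows 2.0084113895743503 0.007251922023354408
[ 0.006  -0.1986  0.0581] [0.     0.0003 0.0003] rows 2.482138191778989 0.007251922023354408
[ 0.006  -0.232   0.0816] [0.     0.0003 0.0003] rows 2.949792210952264 0.007251922023354408
[ 0.006  -0.2629  0.1083] [0.     0.0003 0.0003] rows 3.410150595627349 0.007251922023354408
[ 0.0061 -0.291   0.138 ] [0.     0.0003 0.0003] rows 3.862035066509561 0.007251922023354408
[ 0.0061 -0.3159  0.1704] [0.     0.0003 0.0003] rows 4.304300511830113 0.007251922023354408
[ 0.0061 -0.3375  0.2051] [0.     0.0003 0.0003] rows 4.735831966549244 0.007251922023354408
[ 0.0061 -0.3555  0.2417] [0.     0.0003 0.0003] rows 5.155544674992939 0.007251922023354408
```

Call:
arm_command --commands '[1, 0.006, -0.047, 0, 0, 0, 0, 1, 0.006, -0.067, 0.004, 0, 0, 0, 1, 0.006, -0.087, 0.009, 0, 0, 0, 1, 0.006, -0.106, 0.015, 0, 0, 0, 1, 0.006, -0.126, 0.022, 0, 0, 0, 1, 0.006, -0.144, 0.029, 0, 0, 0, 1, 0.006, -0.163, 0.038, 0, 0, 0, 1, 0.006, -0.181, 0.048, 0, 0, 0, 1, 0.006, -0.199, 0.058, 0, 0, 0, 1, 0.006, -0.215, 0.07, 0, 0, 0, 1, 0.006, -0.232, 0.082, 0, 0, 0, 1, 0.006, -0.248, 0.095, 0, 0, 0]'

```text
time_s: 11.35
position: [0.5612, -0.0314, 0.209]
tool_rot: [[-0.126, 0.992, 0.002], [0.992, 0.126, -0.001], [-0.001, 0.001, -1.0]]
ft_force: [1.3, -0.3, 0.6]
grip_width: 0.0002
gripper_force: 0.7
```

```bash
python3 -c "
from h import *
b=snap('scene','s3.png');cv2.imwrite('pics/s3c.png',cv2.resize(b['image'][80:280,180:430],(750,600),interpolation=cv2.INTER_CUBIC)[:,:,::-1])
e=np.array([14*np.cos(CY)/1e3,14*np.sin(CY)/1e3,.019])
for t in (.6,.5,.4,.3,.2,.1,0.05,0,-.02): go(lid(t,-200,-30,42)+e,down(7.4))"
```

```text
[ 0.0033 -0.0116  0.0103] [-0.0009 -0.     -0.0013] rows 0.19032118575958065 0.026244247142722527
[ 0.0033 -0.0396  0.04  ] [-0.0009 -0.     -0.0013] rows 0.6765019784171659 0.026244247142722527
[ 0.0032 -0.0645  0.0724] [-0.0009 -0.     -0.0013] rows 1.1636601276276612 0.026244247142722527
[ 0.0031 -0.086   0.1072] [-0.0009 -0.     -0.0013] rows 1.6482157078190915 0.026244247142722527
[ 0.0031 -0.104   0.1439] [-0.0009 -0.     -0.0013] rows 2.1287488242190786 0.026244247142722527
[ 0.003  -0.1182  0.1822] [-0.0009 -0.     -0.0013] rows 2.604004619464802 0.026244247142722527
[ 0.003  -0.1238  0.2018] [-0.0009 -0.     -0.0013] rows 2.839274880300561 0.026244247142722527
[ 0.003  -0.1285  0.2217] [-0.0009 -0.     -0.0013] rows 3.0727750612244393 0.026244247142722527
[ 0.003  -0.1301  0.2297] [-0.0009 -0.     -0.0013] rows 3.1656465665375055 0.026244247142722527
```

View pics/s3c.png

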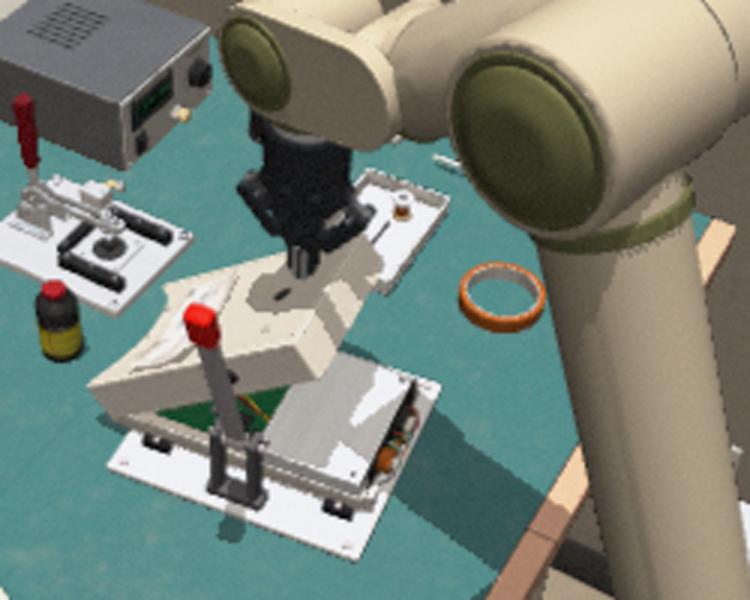

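The picture shows the shell following the fingers, with the fingertips on its face near (300,270), at about 0.6 rad. I'll continue along the arc.

Call:
arm_command --commands '[1, 0.003, -0.012, 0.01, 0, 0, 0, 1, 0.003, -0.026, 0.025, 0, 0, 0, 1, 0.003, -0.04, 0.04, 0, 0, 0, 1, 0.003, -0.052, 0.056, 0, 0, 0, 1, 0.003, -0.065, 0.072, 0, 0, 0, 1, 0.003, -0.075, 0.09, 0, 0, 0, 1, 0.003, -0.086, 0.107, 0, 0, 0, 1, 0.003, -0.095, 0.125, 0, 0, 0, 1, 0.003, -0.104, 0.144, 0, 0, 0, 1, 0.003, -0.112, 0.163, 0, 0, 0, 1, 0.003, -0.118, 0.182, 0, 0, 0, 1, 0.003, -0.124, 0.2, 0, 0, 0]'

```text
time_s: 12.4
position: [0.4998, -0.0373, 0.1088]
tool_rot: [[-0.127, 0.992, 0.0], [0.992, 0.127, -0.001], [-0.001, 0.0, -1.0]]
ft_force: [1.7, -0.2, 0.5]
grip_width: 0.0001
gripper_force: 0.5
```

```bash
python3 -c "
from h import *
go(cr(-85,-30,97),down(7.4))"
```

```text
[-0.0002 -0.0367  0.0236] [ 0.0002  0.0004 -0.0009] rows 0.5233942707007248 0.01697511352950961
```

Call:
arm_command --commands '[1, 0, 0, 0.01, 0, 0, 0, 1, 0, 0, 0.017, 0, 0, 0, 1, 0, 0, 0.022, 0, 0, 0, 1, 0, 0, 0.025, 0, 0, 0, 1, 0, 0, 0.025, 0, 0, 0, 1, 0, 0, 0.025, 0, 0, 0]'

```text
time_s: 12.9
position: [0.5, -0.0359, 0.097]
tool_rot: [[-0.129, 0.992, 0.001], [0.992, 0.129, -0.001], [-0.001, 0.001, -1.0]]
ft_force: [-1.9, -3.1, 4.2]
grip_width: -0.0004
gripper_force: 1.9
```

Call:
arm_command --commands '[1, 0, 0, 0.002, 0, 0, 0, 1, 0, 0, 0.004, 0, 0, 0, 1, 0, 0, 0.004, 0, 0, 0, 1, 0, 0, 0.004, 0, 0, 0]'

```text
time_s: 13.23
position: [0.5001, -0.0359, 0.0968]
tool_rot: [[-0.13, 0.992, 0.002], [0.992, 0.13, -0.002], [-0.002, 0.002, -1.0]]
ft_force: [-7.1, -0.9, 24.0]
grip_width: -0.0003
gripper_force: 12.0
```

The shell is closed against a hard stop (24 N). Next is the bar: up, round its front, then to its left side.

```bash
python3 -c "
from h import *
for p in [(-85,-30,200),(-130,60,316),(-130,215,316),(-10,215,316)]: print(cr(*p)); go(cr(*p),down(7.4))"
```

```text
[ 0.48158603 -0.03972583  0.2       ]
[-0.0032 -0.0372 -0.2065] [0.001  0.0009 0.0004] rows 2.516717335952945 0.023820717249934797
[0.4253401  0.04370914 0.316     ]
[ 0.1763 -0.1266 -0.4391] [0.001  0.0009 0.0004] rows 5.873166743006823 0.023820717249934797
[0.40532313 0.19741119 0.316     ]
[ 0.4863 -0.1265 -0.4397] [0.001  0.0009 0.0004] rows 8.006248802018842 0.023820717249934797
[0.52431826 0.2129082  0.316     ]
[ 0.4862  0.1135 -0.4392] [0.001  0.0009 0.0004] rows 7.973339442420956 0.023820717249934797
```

Call:
arm_command --commands '[1, 0, 0, -0.08, 0, 0, 0, 1, 0, 0, -0.16, 0, 0, 0, 1, 0.05, -0.06, -0.22, 0, 0, 0, 1, 0.1, -0.1, -0.28, 0, 0, 0, 1, 0.14, -0.126, -0.34, 0, 0, 0, 1, 0.176, -0.126, -0.39, 0, 0, 0, 1, 0.22, -0.126, -0.44, 0, 0, 0, 1, 0.3, -0.126, -0.44, 0, 0, 0, 1, 0.38, -0.126, -0.44, 0, 0, 0, 1, 0.46, -0.126, -0.44, 0, 0, 0, 1, 0.486, -0.126, -0.44, 0, 0, 0, 1, 0.486, -0.126, -0.44, 0, 0, 0]'

```text
time_s: 14.23
position: [0.405, 0.2, 0.3146]
tool_rot: [[-0.134, 0.991, 0.0], [0.991, 0.134, 0.001], [0.001, 0.0, -1.0]]
ft_force: [1.0, -0.1, 0.1]
grip_width: -0.0
gripper_force: 0.0
```

```bash
python3 -c "
from h import *
a=snap('top','t4.png');b=snap('scene','s4.png')
go(cr(-10,215,316),down(7.4))
cv2.imwrite('pics/c4.png',np.hstack([cv2.resize(b['image'][80:280,180:430],(400,320)),cv2.resize(a['image'][130:270,150:325],(400,320),interpolation=cv2.INTER_CUBIC)])[:,:,::-1])"
```

```text
[-0.0004  0.2391 -0.0031] [-0.      0.0001  0.0008] rows 2.8677154597442955 0.01350316831430703
```

View pics/c4.png

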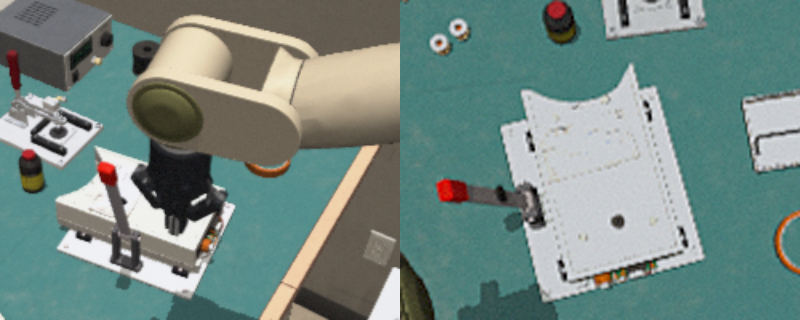

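The shell is closed flat and the bar still leans left, with the grip at (452,190) in the right half. I move beside the bar.

Call:
arm_command --commands '[1, 0, 0.08, 0, 0, 0, 0, 1, 0, 0.16, 0, 0, 0, 0, 1, 0, 0.239, 0, 0, 0, 0, 1, 0, 0.239, 0, 0, 0, 0, 1, 0, 0.239, 0, 0, 0, 0]'

```text
time_s: 14.75
position: [0.5259, 0.2112, 0.313]
tool_rot: [[-0.127, 0.992, -0.002], [0.992, 0.127, -0.001], [-0.0, -0.002, -1.0]]
ft_force: [-0.7, 0.1, 0.1]
grip_width: 0.0001
gripper_force: 0.0
```

```bash
python3 -c "
from h import *
go(cr(-10,150,316),down(7.4))
for t in (1.57,1.4,1.2,1.0,.8,.6,.4,.2,.1,0):
  print(t,end=' ');p=bar(t,205,9)+cr(0,11,19)-cr(0,0,0);go(p,down(7.4))"
```

```text
[-0.1262 -0.0025 -0.006 ] [-0.0012  0.0001 -0.001 ] rows 1.5156341833623264 0.026061976225181287
1.57 [-0.1746 -0.0024 -0.006 ] [-0.0012  0.0001 -0.001 ] rows 2.0945158227549263 0.026061976225181287
1.4 [-0.2442 -0.0022 -0.0031] [-0.0012  0.0001 -0.001 ] rows 2.928221983816377 0.026061976225181287
1.2 [-0.324  -0.0019  0.0154] [-0.0012  0.0001 -0.001 ] rows 3.8896079789123483 0.026061976225181287
1.0 [-0.3986 -0.0017  0.0493] [-0.0012  0.0001 -0.001 ] rows 4.815916079270202 0.026061976225181287
0.8 [-0.4649 -0.0014  0.0974] [-0.0012  0.0001 -0.001 ] rows 5.696050404827519 0.026061976225181287
0.6 [-0.5204 -0.0011  0.1577] [-0.0012  0.0001 -0.001 ] rows 6.520431893084817 0.026061976225181287
0.4 [-0.5628 -0.0008  0.2279] [-0.0012  0.0001 -0.001 ] rows 7.280430797608748 0.026061976225181287
0.2 [-0.5904 -0.0006  0.305 ] [-0.0012  0.0001 -0.001 ] rows 7.968234609661284 0.026061976225181287
0.1 [-5.983e-01 -4.000e-04  3.453e-01] [-0.0012  0.0001 -0.001 ] rows 8.28284233839069 0.026061976225181287
0 [-6.021e-01 -3.000e-04  3.861e-01] [-0.0012  0.0001 -0.001 ] rows 8.57683948787862 0.026061976225181287
```

Call:
arm_command --commands '[1, -0.04, -0.002, -0.005, 0, 0, 0, 1, -0.075, -0.002, -0.005, 0, 0, 0, 1, -0.1, -0.002, -0.005, 0, 0, 0, 1, -0.126, -0.002, -0.005, 0, 0, 0, 1, -0.15, -0.002, -0.006, 0, 0, 0, 1, -0.175, -0.002, -0.006, 0, 0, 0, 1, -0.21, -0.002, -0.005, 0, 0, 0, 1, -0.244, -0.002, -0.003, 0, 0, 0, 1, -0.284, -0.002, 0.005, 0, 0, 0, 1, -0.324, -0.002, 0.015, 0, 0, 0, 1, -0.324, -0.002, 0.015, 0, 0, 0]'

```text
time_s: 15.67
position: [0.5443, 0.0488, 0.306]
tool_rot: [[-0.126, 0.992, -0.002], [0.992, 0.126, -0.001], [-0.001, -0.002, -1.0]]
ft_force: [-0.5, -0.5, 0.2]
grip_width: -0.0004
gripper_force: 0.0
```

```bash
python3 -c "
from h import *
for t in (1.1,1.0,.9,.8,.7,.6,.5,.4,.3,.2,.1,0):
  print(t,end=' ');p=bar(t,205,9)+cr(0,11,19)-cr(0,0,0);go(p,down(7.4))
b=snap('scene','s5.png');cv2.imwrite('pics/c5.png',cv2.resize(b['image'][80:280,180:430],(500,400))[:,:,::-1])"
```

```text
1.1 [-0.0353  0.003   0.0164] [-0.0009  0.0003 -0.0013] rows 0.46840046875776 0.027573904507367335
1.0 [-0.0717  0.0031  0.0353] [-0.0009  0.0003 -0.0013] rows 0.9594367660772355 0.027573904507367335
0.9 [-0.1061  0.0033  0.0577] [-0.0009  0.0003 -0.0013] rows 1.4487503994936 0.027573904507367335
0.8 [-0.1381  0.0034  0.0834] [-0.0009  0.0003 -0.0013] rows 1.9346063328733498 0.027573904507367335
0.7 [-0.1673  0.0036  0.1122] [-0.0009  0.0003 -0.0013] rows 2.415691659156659 0.027573904507367335
0.6 [-0.1935  0.0037  0.1437] [-0.0009  0.0003 -0.0013] rows 2.890771539960398 0.027573904507367335
0.5 [-0.2164  0.0038  0.1778] [-0.0009  0.0003 -0.0013] rows 3.3586447323007103 0.027573904507367335
0.4 [-0.2359  0.004   0.2139] [-0.0009  0.0003 -0.0013] rows 3.8181349152958464 0.027573904507367335
0.3 [-0.2516  0.0041  0.2518] [-0.0009  0.0003 -0.0013] rows 4.268089777689615 0.027573904507367335
0.2 [-0.2634  0.0042  0.2911] [-0.0009  0.0003 -0.0013] rows 4.707382366439897 0.027573904507367335
0.1 [-0.2713  0.0043  0.3313] [-0.0009  0.0003 -0.0013] rows 5.134913209979466 0.027573904507367335
0 [-0.2751  0.0044  0.3722] [-0.0009  0.0003 -0.0013] rows 5.549612720325208 0.027573904507367335
```

View pics/c5.png

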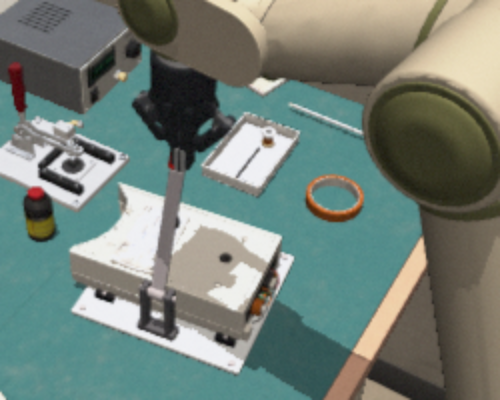

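The bar has passed upright and follows the fingers, with the grip at about (175,160). I'll continue down the arc.

Call:
arm_command --commands '[1, -0.035, 0.003, 0.016, 0, 0, 0, 1, -0.072, 0.003, 0.035, 0, 0, 0, 1, -0.106, 0.003, 0.058, 0, 0, 0, 1, -0.138, 0.003, 0.083, 0, 0, 0, 1, -0.167, 0.003, 0.112, 0, 0, 0, 1, -0.193, 0.003, 0.144, 0, 0, 0, 1, -0.216, 0.003, 0.178, 0, 0, 0, 1, -0.236, 0.003, 0.214, 0, 0, 0, 1, -0.252, 0.003, 0.252, 0, 0, 0, 1, -0.263, 0.003, 0.291, 0, 0, 0, 1, -0.271, 0.003, 0.331, 0, 0, 0, 1, -0.275, 0.003, 0.36, 0, 0, 0]'

```text
time_s: 16.72
position: [0.5633, -0.0839, 0.1258]
tool_rot: [[-0.129, 0.992, -0.001], [0.992, 0.129, 0.0], [0.0, -0.001, -1.0]]
ft_force: [-0.2, 0.7, 0.5]
grip_width: 0.0001
gripper_force: 0.3
```

```bash
python3 -c "
from h import *
go(bar(0,205,9)+cr(0,11,19)-cr(0,0,0),down(7.4))"
```

```text
[-0.0073 -0.0006  0.0116] [-0.0003 -0.0002  0.0003] rows 0.16381590579278843 0.00789705487030799
```

Call:
arm_command --commands '[1, -0.007, 0, 0.006, 0, 0, 0, 1, -0.007, 0, 0.01, 0, 0, 0, 1, -0.007, 0, 0.012, 0, 0, 0, 1, -0.007, 0, 0.014, 0, 0, 0, 1, -0.007, 0, 0.014, 0, 0, 0, 1, -0.007, 0, 0.014, 0, 0, 0]'

```text
time_s: 17.22
position: [0.5642, -0.0874, 0.1208]
tool_rot: [[-0.129, 0.992, 0.001], [0.992, 0.129, -0.0], [-0.001, 0.001, -1.0]]
ft_force: [0.3, 0.6, 0.7]
grip_width: 0.0002
gripper_force: 0.3
```

Call:
arm_command --commands '[1, 0, 0, 0.004, 0, 0, 0, 1, 0, 0, 0.008, 0, 0, 0, 1, 0, 0, 0.01, 0, 0, 0, 1, 0, 0, 0.01, 0, 0, 0]'

```text
time_s: 17.55
position: [0.5647, -0.0875, 0.1191]
tool_rot: [[-0.13, 0.992, 0.005], [0.992, 0.13, -0.002], [-0.002, 0.005, -1.0]]
ft_force: [-9.0, 3.4, 30.3]
grip_width: 0.0001
gripper_force: 15.1
```

Hard stop at the expected height. I retreat straight up and check.

Call:
arm_command --commands '[1, 0, 0, -0.08, 0, 0, 0, 1, 0, 0, -0.16, 0, 0, 0, 1, 0, 0, -0.24, 0, 0, 0, 1, 0, 0, -0.32, 0, 0, 0, 1, 0, 0, -0.32, 0, 0, 0, 1, 0, 0, -0.32, 0, 0, 0, 1, 0, 0, -0.32, 0, 0, 0]'

```text
time_s: 18.13
position: [0.5636, -0.0874, 0.2744]
tool_rot: [[-0.129, 0.992, -0.001], [0.992, 0.129, 0.0], [0.0, -0.001, -1.0]]
ft_force: [-1.2, 0.1, -1.1]
grip_width: -0.0004
gripper_force: 0.0
```

```bash
python3 -c "
from h import *
b=snap('scene','s6.png');B=cv2.resize(b['image'][80:280,180:430],(750,600),interpolation=cv2.INTER_CUBIC);cv2.imwrite('pics/c6.png',B[:,:,::-1])
for t in(0,.05,.1): p=proj(b,bar(t,231,9)); print(t,(p[0]-180)*3,(p[1]-80)*3)
p=proj(b,lid(0,-240,80,42));print((p[0]-180)*3,(p[1]-80)*3)"
```

```text
0 341.6004590034434 281.2498895599792
0.05 341.8672360659464 273.3683369197495
0.1 341.91468707069026 265.7856616438505
372.79991414975916 481.640436151276
```

View pics/c6.png

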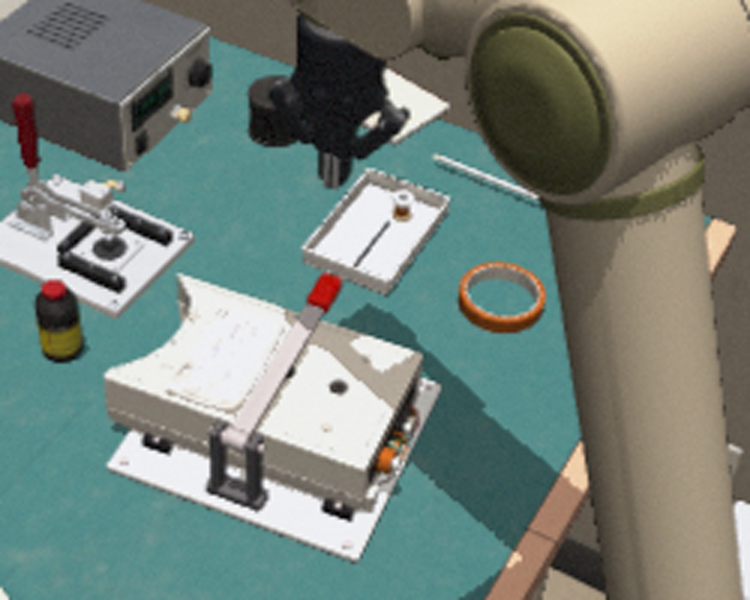

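The shell is closed and the bar lies down, with its grip end at about (335,278) against a predicted (342,281). Fitting and key are in the tray, so I hand the job in.

```bash
python3 -c "
from rig import env
print(env.close_job())"
```

```text
the job is handed in; nothing more can be done
None
```

The copper fitting and hex key are in the aluminium tray, the upper shell is closed and the hold-down bar lies across it; I handed the job in after about 18 s of robot time, and the hand-in returned no verdict.

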